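Set the photometer's aperture wheel and take the reading

ROBOT

A 7-joint arm with a two-finger parallel gripper is mounted at the origin on a cart in front of the work surface, level with it; the furniture and walls round the work are solid. World frame = base frame: x ahead of the robot, y to its left, z up, the work surface at z = 0. Lengths are in m, angles in rad, forces in N, time in s.
With the tool pointing down it reaches from about 0.425 to 0.95 m from the base axis. Payload 4.7 kg.
Tool frame: the origin (TCP) lies at the centre of the arm's flange, where the gripper is bolted on; the fingertips stand 182 mm ahead of it and the grasp point (between the pads) lies 164 mm ahead of it; z points along the fingers, y is the line along which they close (so a half turn about z gives the same grasp; the last joint's range is limited). The gripper opens to 87 mm and grips with 3 to 60 N. Pads are 19 mm wide; open, the fingers measure 117 mm over their backs; the gripper's body (75 mm by 190 mm) begins 51 mm behind the grasp point.
Start: joints at [1.079, 0.469, -0.049, 1.532, 0.024, 1.141, -0.082], TCP at [0.301, -0.604, 0.405] pointing down, gripper open.
Joint ranges: [-2.59, 2.59], [-0.33, 1.99], [-1.39, 1.29], [0.1, 2.45], [-1.04, 4.18], [0.21, 1.99], [-2.66, 2.66]. Speed limits (rad/s): [2.57, 2.57, 3.14, 3.14, 3.14, 3.14, 3.14].

INTERFACE

Orientations are given as a rotation vector (axis times angle).
In Python, from rig import arm, status, grab_frame gives the robot as it stands (arm), with the cameras as plain functions and the readings (status).
- The arm moves only by the shell command python3 inch.py FILE [FORCE], which reads ROWS from the file FILE. ROWS is one flat JSON list of numbers that holds 1 to 8 rows one after another, with no inner brackets; each row has 5 numbers: the finger opening in m, then dx, dy, dz in shares of 20 cm (1.0 is 20 cm), then a turn about the tool's z in fractions of the full range, 1 being 90 degrees; each row shifts and turns the commanded pose from where the row before left it, along the tool's axes as they then stand; what a row does not reach is not made up. A row lasts 1/10 s, in which the tool goes at most 0.05 m and 0.15 rad, less where a joint would pass 70% of its speed; a pose out of reach is approached as far as the arm can. The fingers move at their own pace and stop on an object; FORCE is the grip in N (left out, the last holds). Time passes only in rows, so rows that do not move let the fingers close. It prints the time, the measured TCP pose, the force, the opening and the grip force at its end. Input that does not fit is refused with a message, and nothing moves.
- status.read_state(): the state, without advancing time (a new reading comes with each control period).
- grab_frame(name): name is "scene" or "top"; returns a dict with "img" (480x640x3 uint8, red, green, blue), "fx", "fy", "cx", "cy" (pixels), "dist_coeffs" ([k1, k2, p1, p2, k3] as OpenCV has them; the pictures are not rectified), "R" (3x3) and "t" (3): a world point X has camera coordinates R X + t. Camera axes: x right, y down, z forward; pixel columns grow to the right and rows downward; lengths in m; the calibration is good to about 2 mm. A picture is of the moment at which its call begins. There is no depth.
- arm.close_job(): hands the job in; it is judged then, once.
The state is a dict: "clock": time; "qpos": joint angles; "dq": joint speeds; "tau": joint torques, N m; "eef_pos": TCP position; "tcp_rot": TCP orientation; "wrist_force": force on the tool from outside, world axes, zero at the start; "moment": the same for the moment, N m; "finger_gap": finger opening in m; "gripper_force": force on a finger pad.
Only numpy, scipy, OpenCV 4.12 (cv2) and the standard library are available. Lean on these libraries where they do the work, as an engineer would, in place of code of your own. Each camera call takes 0.05 s, during which the arm holds its last target. There are 200 camera calls.

TASK

Get the photometer ready and take a reading at full aperture: push the aperture wheel round by its tabs, keeping off the disc with the openings, until the widest opening has clicked into place under the lens barrel, and tip the lid over the sample well shut. Once both are done, press the round key down and let it come up again. Do not touch the vial in the well, and leave the tube rack, the marker and the cooling block where they are.

Things in the scene. Friction and masses are not known exactly. Their poses are not given: they have to be found in the camera images.
- photometer: White bench photometer, 215 (x) x 265 (y) mm, fixed. Origin: under its centre, on the bench; x points to its back, y to its left, z up. Deck at z = 45 mm. Left: aperture wheel, axis at x -15, y 55. A column (x 78 to 106, y 37 to 73 mm) carries an arm and lens barrel, top at z = 108. Right rear: well block x -4 to 110, y -128 to -42, top z = 66. Right front: key deck. Space behind it is free.
- aperture_wheel (a joint): Turn of the wheel, rad, counter-clockwise from above, endless; 0 or any multiple of 6.283: widest opening under the barrel. A spring detent holds it at each multiple of 60 degrees: pushing a tab at its outer half takes about 3 N; past half a step the wheel snaps forward by itself into the next position and stays there. It starts in one of the five other positions.
- wheel_axis (a point): The wheel's axis at the disc's upper face (63 mm up). At each of six openings, 60 degrees apart, a straight bright metal tab stands out from the disc's rim: 12 mm wide, 8 mm thick (57 to 65 mm above the bench), reaching 84 mm from the axis. Raised dots on the tabs number them. x of this frame points to the widest opening and its tab (six dots) and turns with the wheel.
- widest_opening (a point): Centre of the widest opening, on the upper face of the thin black disc (108 mm across, 58 to 63 mm above the bench). Its six round openings, 25, 6, 8, 11, 14 and 18 mm in diameter counter-clockwise from above, have their centres 38 mm from the axis; each tab is on its opening's radius, 54 to 84 mm from the axis.
- beam (a point): Centre line of the black lens barrel at the height of the disc's upper face; fixed on the photometer at x = 23, y = 55, z = 63 mm, straight behind the wheel's axis. The barrel is 32 mm across, its underside at z = 71 mm.
- well_lid (a joint): Angle of the grey lid of the sample well, rad: 0 shut, flat on the block; 1.75 fully open, leaning back a little past upright, as it stands at the start. A plate 70 mm long from the hinge, 74 mm wide, 7 mm thick. Tipped forward past upright (below about 1.4) it falls shut by itself in about a second.
- lid_hinge (a point): Middle of the lid's hinge line at the rear of the well block, fixed on the photometer at x = 77, y = -85, z = 66.5 mm; the hinge runs along the photometer's y.
- lid_front (a point): Middle of the lid's free edge (a small lip), 74 mm from the hinge; up in the air while the lid stands open.
- read_key (a joint): Travel of the round key, m: 0 up, 0.006 fully down. It springs back; fully down takes 5 N. It counts as pressed beyond 0.004.
- read_key_top (a point): Centre of the top of the round grey key, 26 mm across, in a black collar on the key deck at the right front of the photometer (x = -68, y = -85 mm).
- vial: Specimen vial, 25 mm across, 46 mm high, standing loose in the sample well (28 mm wide, 48 mm deep, at x = 40, y = -85 mm of the photometer), its cap 2 mm below the well's rim. Origin: centre of its foot.
- rack_green: Green tube rack, 62 x 144 x 58 mm, standing loose on the bench to the left of the photometer. Origin: centre of its underside.
- marker_red: Marker pen, 140 mm long, 15 mm thick, lying loose in front of the photometer. Origin: middle of its underside.
- cool_block: Cooling block with small wells, 105 x 68 x 28 mm, loose, at the right front of the bench. Origin: centre of its underside.

How it is judged:
On the way, in this order (a step that is already met when the one before it is completed fails the run):
1. the widest opening is clicked in under the lens barrel and the lid is shut (horizontal distance between widest_opening and beam below 0.004 m and value of joint well_lid below 0.06 rad and value of joint read_key below 0.002 m), for 0.2 s.
2. the round key is pressed down (horizontal distance between widest_opening and beam below 0.004 m and value of joint well_lid below 0.06 rad and value of joint read_key above 0.004 m), for 0.05 s.
At the end, for the whole second after the job is handed in: The widest opening rests within 4 mm of the lens barrel's centre line, the lid is shut to within 0.06 rad, the key has been pressed beyond 4 mm while both were so and is up again, the vial stands in its well, and the rack, marker and cooling block are within 20 mm of where they stood (horizontal distance between widest_opening and beam below 0.004 m and value of joint well_lid below 0.06 rad and value of joint read_key below 0.0015 m and z of vial in the frame of photometer below 0.024 m and distance of each of rack_green, marker_red, cool_block from where it was at the start of the episode below 0.02 m); the robot touches nothing.
It fails at once if the key is pressed before the wheel is set and the lid shut (value of joint read_key above 0.004 m and (horizontal distance between widest_opening and beam above 0.006 m or value of joint well_lid above 0.1 rad)).
It fails at once if the fingers push on the disc with the openings (contact force between the fingers and aperture_disc above 3 N).
It fails at once if the vial is touched or lifted (contact force between the fingers and vial above 0.5 N or z of vial in the frame of photometer above 0.03 m).
It fails at once if a bystander is moved or lifted (distance of any of rack_green, marker_red, cool_block from where it was at the start of the episode above 0.02 m).
It also fails if it takes over 59 s, if anything falls off the work surface, if the arm or the gripper's body presses on something with over 40 N, if the wrist force passes 120 N, or if a joint passes its speed limit or range.

## Working session

There is one attempt and no reset: what is moved stays moved. The work goes in short steps, Python scripts to look and compute and a shell command to move; the robot and the scene stay as the last step left them, time stands still between calls to the robot, and variables do not carry over. Pictures are saved under pics/ and viewed, at most 10 in all, crops included, and the job is handed in when it is done.

```bash
mkdir -p pics; ls; python3 - <<'E'
from rig import arm, status, grab_frame
import cv2
s=status.read_state()
for k in("clock","eef_pos","tcp_rot","finger_gap"):print(k,s[k])
for n in("scene","top"):
    f=grab_frame(n); cv2.imwrite(f"pics/{n}0.png",f["img"][:,:,::-1])
    print(n,f["fx"],f["fy"],f["cx"],f["cy"],f["dist_coeffs"],f["R"],f["t"])
E
```

```text
inch.py
pics
rig.py
clock 0.0
eef_pos [ 0.30127626 -0.60375482  0.40371018]
tcp_rot [-3.05601973e+00 -7.20211514e-01  8.29864771e-04]
finger_gap 0.0868408997961536
scene 535.9163092049446 535.9163092049446 327.20884421114897 236.75655922721464 [0.00725999 0.         0.         0.         0.        ] [[-0.81220009 -0.58323233  0.01307925]
 [-0.46497369  0.63364946 -0.61829429]
 [ 0.35232156 -0.50826019 -0.78583783]] [0.46445209 0.21982319 1.05942117]
top 466.67495955947635 466.67495955947635 313.77723596233704 236.54393052661388 [-0.03878753  0.          0.          0.          0.        ] [[ 0.04076667 -0.99915585  0.00506696]
 [-0.97556825 -0.04089893 -0.21585613]
 [ 0.21588114  0.00385657 -0.97641203]] [0.03975256 0.52128837 1.12931752]
```

View pics/scene0.png

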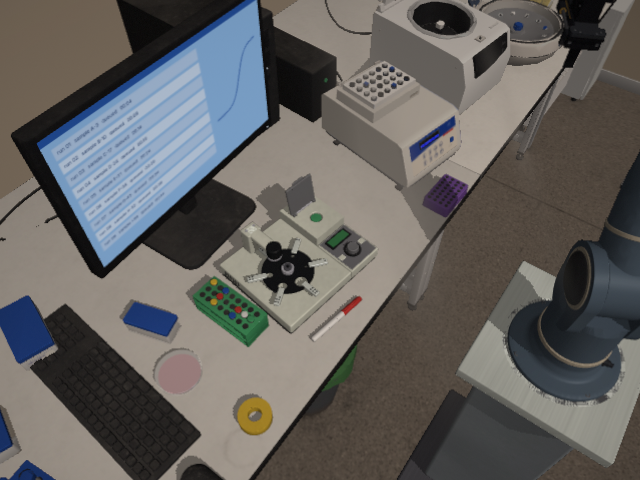

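View pics/top0.png

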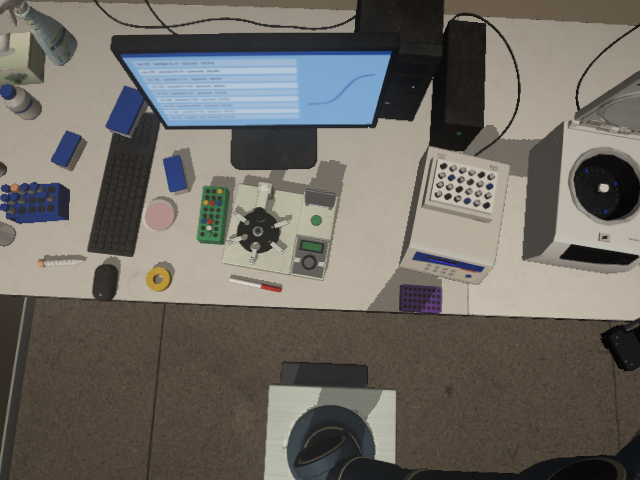

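The top view shows the photometer at about (222-340, 180-280), with the wheel near (258,232), key (309,262) and lid (320,197). The scene view shows the wheel near (288,268), the lid upright at (300,195) and the key at (352,249). I'll enlarge both.

```bash
python3 - <<'E'
import cv2
a=cv2.imread("pics/top0.png")[172:288,212:352]; cv2.imwrite("pics/t1.png",cv2.resize(a,None,fx=5,fy=5,interpolation=cv2.INTER_CUBIC))
a=cv2.imread("pics/scene0.png")[170:330,210:380]; cv2.imwrite("pics/s1.png",cv2.resize(a,None,fx=3.7,fy=3.7,interpolation=cv2.INTER_CUBIC))
E
```

```text
(no output)
```

View pics/t1.png

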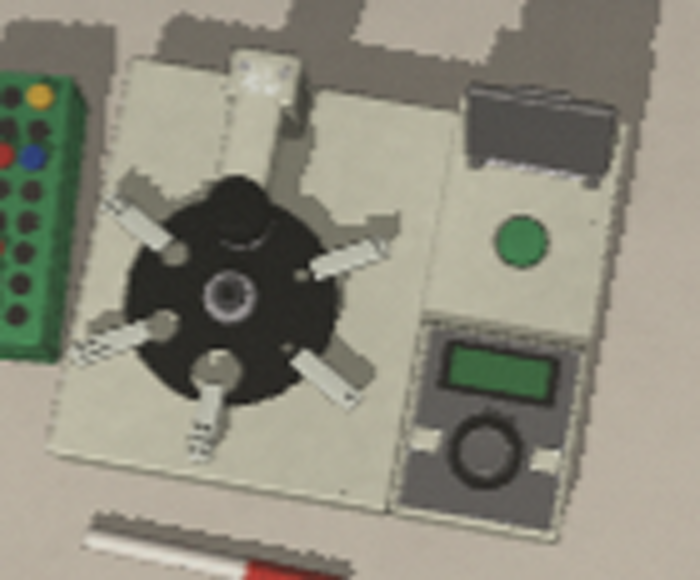

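View pics/s1.png

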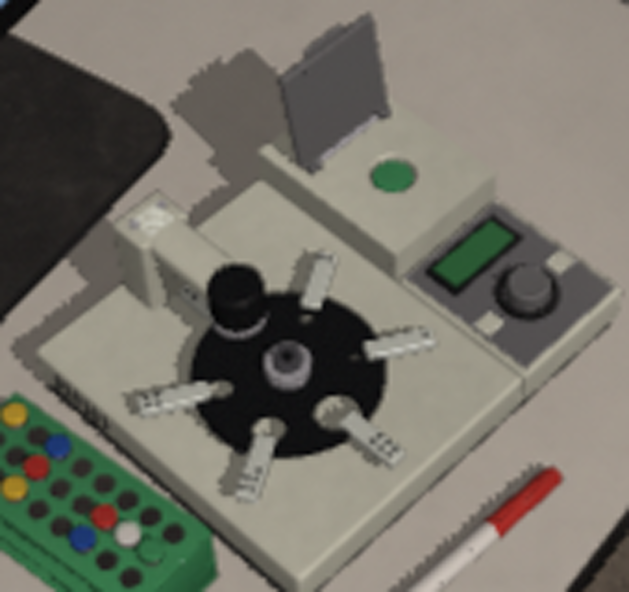

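Enlarged, the widest opening (25 mm, six dots) is at the front, at (215,372) in the top crop, opposite the barrel at (240,205). It needs three steps. The order of openings agrees with the description. The lid stands open and the key is at (486,452). Next I fit the pose.

```bash
cat > h.py <<'E'
import numpy as np, cv2
from rig import arm, status, grab_frame
def proj(f,X):
    return cv2.projectPoints(np.atleast_2d(X).astype(float),cv2.Rodrigues(np.array(f["R"]))[0],np.array(f["t"]),
      np.array([[f["fx"],0,f["cx"]],[0,f["fy"],f["cy"]],[0,0,1.]]),np.array(f["dist_coeffs"]))[0][:,0]
def P2W(p,X):
    X=np.atleast_2d(np.array(X,float)); c,s=np.cos(p[2]),np.sin(p[2])
    return np.c_[p[0]+c*X[:,0]-s*X[:,1],p[1]+s*X[:,0]+c*X[:,1],X[:,2]]
E
python3 - <<'E'
from h import *
from scipy.optimize import least_squares
F={n:grab_frame(n) for n in("top","scene")}
top=lambda u,v:((u+.5)/5-.5+212,(v+.5)/5-.5+172)
sc=lambda u,v:((u+.5)/3.7-.5+210,(v+.5)/3.7-.5+170)
cap={}
for n,(a,b,c,d) in {"top":(305,208,328,230),"scene":(304,208,326,226)}.items():
    hsv=cv2.cvtColor(F[n]["img"],cv2.COLOR_RGB2HSV); m=cv2.inRange(hsv,(50,90,40),(85,255,255))[b:d,a:c]
    M=cv2.moments(m,True); cap[n]=(a+M["m10"]/M["m00"],b+M["m01"]/M["m00"]); print(n,cap[n],M["m00"])
# name: model xy(z), pixels top, scene ; z None -> free
T=[((40,-85,64),cap["top"],cap["scene"]),((-107.5,132.5,45),top(48,455),None),((107.5,132.5,45),top(130,58),sc(40,350)),
((-15,55,None),top(229,297),sc(288,355)),((-68,-85,None),top(486,452),sc(527,285)),((23,55,108),top(240,207),sc(236,281))]
def res(p):
    r=[];k=3
    for X,a,b in T:
        z=X[2]/1e3 if X[2] else p[k]
        if X[2] is None:k+=1
        W=P2W(p,[X[0]/1e3,X[1]/1e3,z])
        for n,q in(("top",a),("scene",b)):
            if q is not None:r+=list(proj(F[n],W)[0]-q)
    return np.array(r)
s=least_squares(res,[.5,.05,-.15,.07,.05],loss="soft_l1")
print(s.x.round(4));print(res(s.x).round(1))
np.save("pose.npy",s.x)
p=s.x
for n,X in dict(axis=(-15,55),pushstart=(-86,86),pushend=(-86,25),key=(-68,-85),behindlid=(122,-85),lid=(60,-85)).items():
    W=P2W(p,[X[0]/1e3,X[1]/1e3,0])[0];print(n,W.round(4),np.hypot(*W[:2]).round(3))
E
```

```text
top (315.94117647058823, 220.02941176470588) 68.0
scene (315.6865671641791, 217.40298507462686) 67.0
[ 0.5327  0.1478 -0.1246  0.0755  0.0528]
[-0.4 -0.4  0.1 -0.6  0.2  0.7  0.7  0.5  0.1 -0.9 -0.5 -0.5  0.2  0.2
 -0.3 -0.3  0.4  0.1 -1.2 -0.4  0.1  0.2]
axis [0.5247 0.2042 0.    ] 0.563
pushstart [0.4581 0.2438 0.    ] 0.519
pushend [0.4505 0.1833 0.    ] 0.486
key [0.4547 0.0719 0.    ] 0.46
behindlid [0.6432 0.0483 0.    ] 0.645
lid [0.5817 0.056  0.    ] 0.584
```

The fit is within about 1 px. The photometer is at (0.533, 0.148) with yaw -0.125. I turn the tool to line up with it, so that tool x is photometer +x and tool y is photometer -y, close the fingers and cross over.

The manual's scale: shifts go in shares of 20 cm and turns go in shares of 90 degrees. Converting my numbers, -0.045 m / 0.2 = -0.225, 0.025 m / 0.2 = 0.125, 0.147 rad / 1.5708 = 0.0936.

```bash
echo '[0, 0.125, 0, 0, 0.0936, 0, 0.125, 0, 0, 0.0936, 0, 0.125, 0, 0, 0.0936, 0, 0.1, 0, 0, 0.0929, 0, 0, -0.225, 0, 0, 0, 0, -0.225, 0, 0, 0, 0, -0.225, 0, 0, 0, 0, -0.225, 0, 0]' > m.json && python3 inch.py m.json 10; echo '[0, 0, -0.225, 0, 0, 0, 0, -0.225, 0, 0, 0, 0, -0.225, 0, 0, 0, 0, -0.225, 0, 0, 0, 0, -0.225, 0, 0, 0, 0, -0.225, 0, 0, 0, 0, -0.225, 0, 0, 0, 0, -0.225, 0, 0]' > m.json && python3 inch.py m.json
```

```text
clock: 1.0
eef_pos: [0.4145, -0.3999, 0.4045]
tcp_rot: [-3.135, 0.195, 0.0]
wrist_force: [1.0, -0.7, 0.3]
finger_gap: 0.0309
gripper_force: 0.0
clock: 1.8
eef_pos: [0.4588, -0.0428, 0.4049]
tcp_rot: [3.135, -0.195, 0.001]
wrist_force: [1.2, -0.3, -0.6]
finger_gap: 0.0005
gripper_force: 0.0
```

```bash
cat > to.py <<'E'
import sys; from h import *
# offset to a photometer-frame target (mm; z = fingertip height) in the tool's axes (mm), and turn
p=np.load("pose.npy"); s=status.read_state(); R=cv2.Rodrigues(np.array(s["tcp_rot"]))[0]; e=np.array(s["eef_pos"])
tip=e+.182*R[:,2]; c,n=np.cos(p[2]),np.sin(p[2]); d=tip-[p[0],p[1],0]
print("t",round(s["clock"],2),"tip in photometer mm",(np.array([c*d[0]+n*d[1],-n*d[0]+c*d[1],d[2]])*1e3).round(1),"F",np.round(s["wrist_force"],1))
if len(sys.argv)>3:
    W=P2W(p,np.array(list(map(float,sys.argv[1:4])))/1e3)[0]
    print("tool-axes offset mm",(R.T@(W-tip)*1e3).round(1),"turn",round(np.arctan2(R[1,0],R[0,0])-p[2],4),"tilt",R[:,2].round(3))
E
python3 to.py -86 86 90
```

```text
t 1.8 tip in photometer mm [ -49.6 -198.3  222.9] F [ 1.2 -0.3 -0.6]
tool-axes offset mm [ -36.4 -284.3  132.9] turn 0.0003 tilt [ 0.001 -0.    -1.   ]
```

To row units: -0.048 m / 0.2 = -0.24, 0.045 m / 0.2 = 0.225.

```bash
echo '[0, -0.03, -0.24, 0, 0, 0, -0.03, -0.24, 0, 0, 0, -0.03, -0.24, 0, 0, 0, -0.03, -0.24, 0, 0, 0, -0.03, -0.24, 0.1, 0, 0, -0.03, -0.22, 0.1, 0, 0, 0, 0, 0.225, 0, 0, 0, 0, 0.225, 0]' > m.json && python3 inch.py m.json; echo '[0, 0, 0, 0, 0, 0, 0, 0, 0, 0]' > m.json && python3 inch.py m.json; python3 to.py -86 86 51
```

```text
clock: 2.6
eef_pos: [0.4583, 0.2415, 0.275]
tcp_rot: [-3.134, 0.19, -0.003]
wrist_force: [1.0, -0.2, -0.6]
finger_gap: 0.0002
gripper_force: 0.0
clock: 2.8
eef_pos: [0.4587, 0.2396, 0.2759]
tcp_rot: [3.135, -0.195, -0.001]
wrist_force: [1.4, -1.3, 0.3]
finger_gap: 0.0006
gripper_force: 0.0
t 2.8 tip in photometer mm [-85.   81.8  93.9] F [ 1.4 -1.3  0.3]
tool-axes offset mm [-0.9 -4.3 42.9] turn 0.0003 tilt [-0.001 -0.    -1.   ]
```

To row units: 0.017 m / 0.2 = 0.085, 0.016 m / 0.2 = 0.08.

```bash
echo '[0, -0.005, -0.02, 0.05, 0, 0, 0, 0, 0.085, 0, 0, 0, 0, 0.08, 0, 0, 0, 0, 0, 0]' > m.json && python3 inch.py m.json; echo '[0, 0, 0.03, 0, 0, 0, 0, 0.03, 0, 0, 0, 0, 0.03, 0, 0, 0, 0, 0.03, 0, 0, 0, 0, 0.03, 0, 0, 0, 0, 0.03, 0, 0, 0, 0, 0.03, 0, 0]' > m.json && python3 inch.py m.json; python3 to.py -86 25 51
```

```text
clock: 3.2
eef_pos: [0.4581, 0.2435, 0.2328]
tcp_rot: [3.135, -0.196, 0.0]
wrist_force: [0.0, 0.3, 0.2]
finger_gap: 0.0003
gripper_force: 0.0
clock: 3.9
eef_pos: [0.4531, 0.2018, 0.233]
tcp_rot: [-3.135, 0.195, -0.002]
wrist_force: [0.8, 2.7, 0.2]
finger_gap: 0.0006
gripper_force: 1.1
t 3.9 tip in photometer mm [-85.5  43.9  51. ] F [0.8 2.7 0.2]
tool-axes offset mm [-0.5 18.9 -0. ] turn 0.0007 tilt [ 0.001  0.001 -1.   ]
```

Contact is at about 3 N, as expected. I continue the push.

To row units: 0.006 m / 0.2 = 0.03, 0.003 m / 0.2 = 0.015.

```bash
echo '[0, 0, 0.03, 0, 0, 0, 0, 0.03, 0, 0, 0, 0, 0.03, 0, 0, 0, 0, 0.015, 0, 0, 0, 0, 0, 0, 0, 0, 0, 0, 0, 0, 0, 0, 0, 0, 0, 0, 0, 0, 0, 0]' > m.json && python3 inch.py m.json; python3 to.py -86 25 51; python3 - <<'E'
from h import *
f=grab_frame("scene")["img"][170:330,210:380,::-1]; cv2.imwrite("pics/s2.png",cv2.resize(f,None,fx=3,fy=3,interpolation=cv2.INTER_CUBIC))
E
```

```text
clock: 4.7
eef_pos: [0.4502, 0.1814, 0.2327]
tcp_rot: [-3.135, 0.194, -0.0]
wrist_force: [-0.1, -0.7, -0.1]
finger_gap: 0.0005
gripper_force: 0.0
t 4.7 tip in photometer mm [-86.   23.1  50.7] F [-0.1 -0.7 -0.1]
tool-axes offset mm [ 0.  -1.9 -0.3] turn 0.0009 tilt [ 0.  0. -1.]
```

View pics/s2.png

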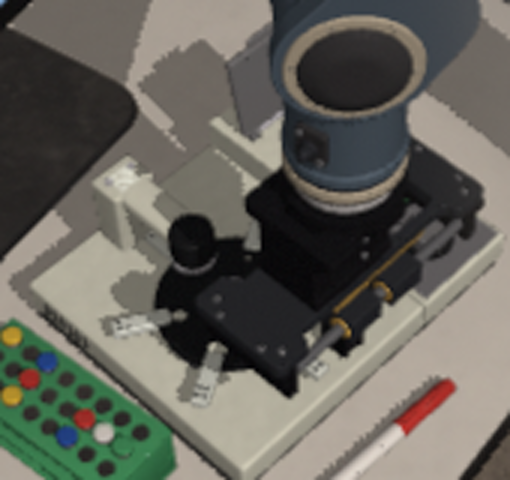

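The force has dropped to zero and tabs again sit at the detent positions: (135,322), (208,372) and one at the front near (316,367). The wheel has snapped one step. I repeat for step 2.

```bash
echo '[0, 0, 0, -0.15, 0, 0, 0, -0.005, -0.01, 0, 0, 0, -0.15, 0, 0, 0, 0, -0.16, 0, 0, 0, 0, 0, 0, 0, 0, 0, 0, 0.08, 0, 0, 0, 0, 0.08, 0, 0, 0, 0, 0, 0]' > m.json && python3 inch.py m.json; python3 to.py -86 86 51
```

```text
clock: 5.55
eef_pos: [0.4571, 0.2427, 0.2306]
tcp_rot: [3.133, -0.195, -0.006]
wrist_force: [0.7, -0.9, 0.6]
finger_gap: 0.0004
gripper_force: 0.0
t 5.55 tip in photometer mm [-87.5  84.1  48.6] F [ 0.7 -0.9  0.6]
tool-axes offset mm [ 1.5 -1.9 -2.4] turn 0.0005 tilt [-0.004 -0.003 -1.   ]
```

```bash
echo '[0, 0.005, 0.03, -0.005, 0, 0, 0, 0.03, 0, 0, 0, 0, 0.03, 0, 0, 0, 0, 0.03, 0, 0, 0, 0, 0.03, 0, 0, 0, 0, 0.03, 0, 0, 0, 0, 0.03, 0, 0, 0, 0, 0.03, 0, 0]' > m.json && python3 inch.py m.json; echo '[0, 0, 0.03, 0, 0, 0, 0, 0.03, 0, 0, 0, 0, 0.015, 0, 0, 0, 0, 0, 0, 0, 0, 0, 0, 0, 0, 0, 0, 0, 0, 0, 0, 0, 0, 0, 0]' > m.json && python3 inch.py m.json; python3 to.py -86 25 51
```

```text
clock: 6.35
eef_pos: [0.4529, 0.1951, 0.2336]
tcp_rot: [3.134, -0.195, -0.001]
wrist_force: [0.9, 1.3, 0.2]
finger_gap: 0.0006
gripper_force: 0.3
clock: 7.05
eef_pos: [0.4512, 0.1813, 0.2336]
tcp_rot: [-3.136, 0.194, -0.0]
wrist_force: [0.3, 0.3, -0.7]
finger_gap: 0.0003
gripper_force: 0.0
t 7.05 tip in photometer mm [-85.1  23.1  51.6] F [ 0.3  0.3 -0.7]
tool-axes offset mm [-0.9 -1.9  0.6] turn 0.0009 tilt [ 0.  0. -1.]
```

To row units: -0.032 m / 0.2 = -0.16, -0.03 m / 0.2 = -0.15.

```bash
echo '[0, 0, 0, -0.15, 0, 0, 0, -0.005, -0.01, 0, 0, 0, -0.15, 0, 0, 0, 0, -0.16, 0, 0, 0, 0, 0, 0, 0, 0, 0, 0, 0.08, 0, 0, 0, 0, 0.07, 0, 0, 0, 0, 0, 0]' > m.json && python3 inch.py m.json; python3 to.py -86 86 51
```

```text
clock: 7.85
eef_pos: [0.4582, 0.2425, 0.2334]
tcp_rot: [3.133, -0.195, -0.006]
wrist_force: [0.1, 0.1, -0.0]
finger_gap: 0.0008
gripper_force: 0.0
t 7.85 tip in photometer mm [-86.5  84.1  51.4] F [ 0.1  0.1 -0. ]
tool-axes offset mm [ 0.5 -1.9  0.4] turn 0.0002 tilt [-0.004 -0.003 -1.   ]
```

Step 3, after which I lift, move aside and check with the camera.

To row units: 0.006 m / 0.2 = 0.03.

```bash
echo '[0, 0, 0.03, 0, 0, 0, 0, 0.03, 0, 0, 0, 0, 0.03, 0, 0, 0, 0, 0.03, 0, 0, 0, 0, 0.03, 0, 0, 0, 0, 0.03, 0, 0, 0, 0, 0.03, 0, 0, 0, 0, 0.03, 0, 0]' > m.json && python3 inch.py m.json; echo '[0, 0, 0.03, 0, 0, 0, 0, 0.03, 0, 0, 0, 0, 0.015, 0, 0, 0, 0, 0, 0, 0, 0, 0, 0, 0, 0, 0, 0, 0, 0, 0, 0, 0, 0, 0, 0]' > m.json && python3 inch.py m.json; python3 to.py; echo '[0, 0, 0, -0.2, 0, 0, 0, 0, -0.2, 0, 0, 0, 0.225, -0.1, 0, 0, 0, 0.225, 0, 0, 0, 0, 0.225, 0, 0, 0, 0, 0.225, 0, 0, 0, 0, 0.225, 0, 0, 0, 0, 0, 0, 0]' > m.json && python3 inch.py m.json;python3 to.py 125 -85 170; python3 - <<'E'
from h import *
f=grab_frame("top")["img"][172:288,212:352,::-1]; cv2.imwrite("pics/t3.png",cv2.resize(f,None,fx=5,fy=5,interpolation=cv2.INTER_CUBIC))
E
```

```text
clock: 8.65
eef_pos: [0.453, 0.1951, 0.2357]
tcp_rot: [3.135, -0.195, -0.0]
wrist_force: [-0.3, -0.1, -0.7]
finger_gap: 0.0006
gripper_force: 0.3
clock: 9.35
eef_pos: [0.4512, 0.1813, 0.2357]
tcp_rot: [-3.135, 0.194, -0.0]
wrist_force: [0.8, 0.6, -0.8]
finger_gap: -0.0001
gripper_force: 0.0
t 9.35 tip in photometer mm [-85.   23.1  53.7] F [ 0.8  0.6 -0.8]
clock: 10.15
eef_pos: [0.4222, -0.0477, 0.3355]
tcp_rot: [3.132, -0.211, -0.001]
wrist_force: [-0.7, 0.7, 0.1]
finger_gap: -0.0002
gripper_force: 0.0
t 10.15 tip in photometer mm [ -85.5 -208.2  153.5] F [-0.7  0.7  0.1]
tool-axes offset mm [ 209.3 -125.2  -17. ] turn -0.0098 tilt [-0.001 -0.003 -1.   ]
```

View pics/t3.png

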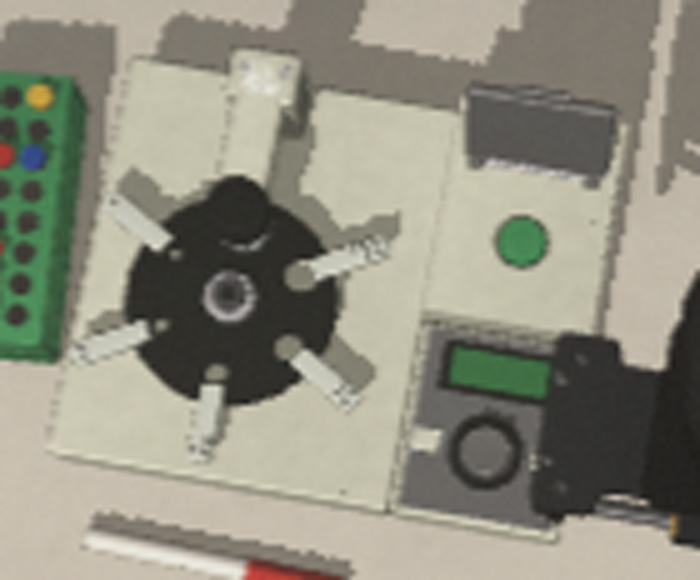

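The 11 mm opening is now at the front at (216,372), so the widest one is under the barrel at (240,205). The disc's angles look clean, and the lid is still open at (540,130). Next I go round behind the lid.

To row units: 0.045 m / 0.2 = 0.225, -0.04 m / 0.2 = -0.2.

```bash
echo '[0, 0.15, 0, -0.15, 0, 0, 0.225, 0, 0, 0, 0, 0.225, 0, 0, 0, 0, 0.225, 0, 0, 0, 0, 0.225, 0, 0, 0, 0, 0, -0.2, 0, 0, 0, 0, -0.2, 0, 0, 0, 0, -0.2, 0, 0]' > m.json && python3 inch.py m.json; echo '[0, 0, 0, 0, 0, 0, 0, 0, 0, 0]' > m.json && python3 inch.py m.json; python3 to.py 125 -85 118
```

```text
clock: 11.0
eef_pos: [0.6469, 0.0542, 0.3651]
tcp_rot: [-3.134, 0.192, 0.001]
wrist_force: [0.4, 0.3, 0.5]
finger_gap: 0.0006
gripper_force: 0.0
clock: 11.2
eef_pos: [0.6464, 0.0542, 0.3654]
tcp_rot: [-3.135, 0.187, 0.001]
wrist_force: [0.1, -0.0, 0.4]
finger_gap: 0.0005
gripper_force: 0.0
t 11.2 tip in photometer mm [124.4 -78.6 183.4] F [ 0.1 -0.   0.4]
tool-axes offset mm [ 0.6  6.4 65.4] turn 0.0058 tilt [-0.     0.001 -1.   ]
```

To row units: 0.025 m / 0.2 = 0.125, -0.012 m / 0.2 = -0.06.

```bash
echo '[0, 0.005, 0.03, 0.1, 0, 0, 0, 0, 0.125, 0, 0, 0, 0, 0.1, 0, 0, -0.06, 0, 0, 0, 0, -0.06, 0, 0, 0, 0, -0.06, 0, 0, 0, 0, -0.06, 0, 0, 0]' > m.json && python3 inch.py m.json; python3 to.py 60 -85 118; echo '[0, -0.06, 0, 0, 0, 0, -0.05, 0, 0, 0, 0, 0, 0, 0, 0, 0, 0, 0, 0, 0, 0, 0, 0, 0, 0]' > m.json && python3 inch.py m.json; python3 to.py 60 -85 118
```

```text
clock: 11.9
eef_pos: [0.5983, 0.0508, 0.3021]
tcp_rot: [-3.135, 0.195, -0.004]
wrist_force: [-0.3, 0.1, -0.5]
finger_gap: 0.0005
gripper_force: 0.1
t 11.9 tip in photometer mm [ 77.5 -88.  120.1] F [-0.3  0.1 -0.5]
tool-axes offset mm [-17.5  -3.    2.1] turn 0.0005 tilt [ 0.002  0.    -1.   ]
clock: 12.4
eef_pos: [0.5778, 0.0532, 0.3008]
tcp_rot: [-3.135, 0.195, -0.001]
wrist_force: [-0.1, -0.0, 0.6]
finger_gap: 0.0007
gripper_force: 0.0
t 12.4 tip in photometer mm [ 56.6 -88.2 118.8] F [-0.1 -0.   0.6]
tool-axes offset mm [ 3.4 -3.2  0.8] turn 0.0001 tilt [ 0.001  0.    -1.   ]
```

To row units: -0.045 m / 0.2 = -0.225, -0.034 m / 0.2 = -0.17.

```bash
echo '[0.05, -0.225, 0, -0.05, 0, 0.05, -0.225, 0.05, 0, 0, 0.05, -0.17, 0.1, 0, 0, 0.05, 0, 0, 0, 0, 0.05, 0, 0, 0, 0, 0.05, 0, 0, 0, 0, 0.05, 0, 0, 0, 0]' > m.json && python3 inch.py m.json; python3 to.py -68 -117.5 70; python3 - <<'E'
from h import *
a=grab_frame("scene")["img"][170:330,210:380,::-1];b=grab_frame("top")["img"][172:288,212:352,::-1]
a=cv2.resize(a,(425,400),interpolation=cv2.INTER_CUBIC);b=cv2.resize(b,(375,311),interpolation=cv2.INTER_CUBIC)
o=np.zeros((400,800,3),np.uint8);o[:,:425]=a;o[:311,425:]=b;cv2.imwrite("pics/c4.png",o)
E
```

```text
clock: 13.1
eef_pos: [0.4519, 0.0393, 0.3108]
tcp_rot: [-3.135, 0.195, -0.002]
wrist_force: [0.2, 0.1, 0.3]
finger_gap: 0.0463
gripper_force: 0.0
t 13.1 tip in photometer mm [ -66.5 -117.6  128.8] F [0.2 0.1 0.3]
tool-axes offset mm [-1.5 -0.  58.8] turn 0.0006 tilt [ 0.001  0.001 -1.   ]
```

View pics/c4.png

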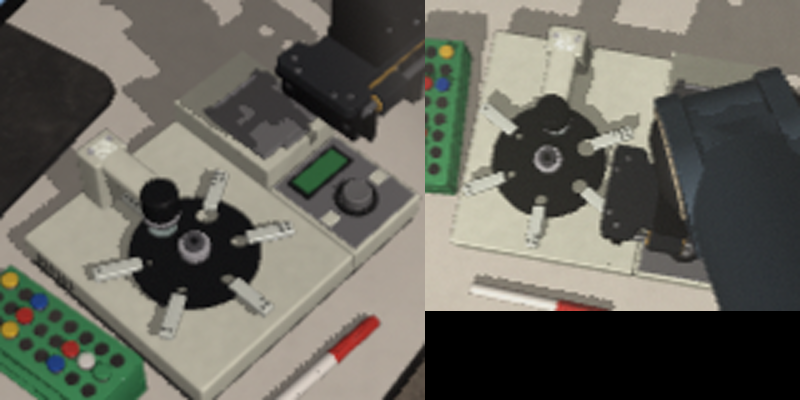

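The lid lies shut at (250,110) in the scene half and the key is clear at (355,195). The wheel still has its wide opening under the barrel at (160,222). I now lower one finger towards the key.

To row units: 0.03 m / 0.2 = 0.15, 0.029 m / 0.2 = 0.145.

```bash
echo '[0.05, -0.005, 0, 0.15, 0, 0.05, 0, 0, 0.145, 0, 0.05, 0, 0, 0, 0, 0.05, 0, 0, 0.025, 0, 0.05, 0, 0, 0.025, 0, 0.05, 0, 0, 0.015, 0, 0.05, 0, 0, 0, 0]' > m.json && python3 inch.py m.json;  python3 to.py -68 -117.5 50
```

```text
clock: 13.9
eef_pos: [0.4503, 0.0393, 0.2393]
tcp_rot: [-3.135, 0.195, -0.004]
wrist_force: [-0.3, -0.2, 2.5]
finger_gap: 0.0502
gripper_force: 1.2
t 13.9 tip in photometer mm [ -67.9 -117.8   57.3] F [-0.3 -0.2  2.5]
tool-axes offset mm [-0.1 -0.3  7.3] turn 0.0004 tilt [ 0.002  0.    -1.   ]
```

To row units: 0.002 m / 0.2 = 0.01, 0.001 m / 0.2 = 0.005.

```bash
echo '[0.05, 0, 0, 0.01, 0, 0.05, 0, 0, 0.005, 0, 0.05, 0, 0, 0, 0]' > m.json && python3 inch.py m.json|grep -E 'wrist|eef'; echo '[0.05, 0, 0, 0.01, 0, 0.05, 0, 0, 0, 0]' > m.json && python3 inch.py m.json|grep -E 'wrist|eef'
```

```text
eef_pos: [0.4503, 0.0392, 0.2362]
wrist_force: [1.3, -0.3, 4.0]
eef_pos: [0.4504, 0.0394, 0.2352]
wrist_force: [-1.1, -1.0, 17.2]
```

The finger is bottomed out at 17 N. I release in steps to measure the key's travel.

To row units: -0.002 m / 0.2 = -0.01.

```bash
for i in 1; do echo '[0.05, 0, 0, -0.01, 0, 0.05, 0, 0, 0, 0]' > m.json && python3 inch.py m.json|grep -E 'wrist|eef'; echo '[0.05, 0, 0, -0.01, 0, 0.05, 0, 0, 0, 0]' > m.json && python3 inch.py m.json|grep -E 'wrist|eef'; echo '[0.05, 0, 0, -0.01, 0, 0.05, 0, 0, 0, 0]' > m.json && python3 inch.py m.json|grep -E 'wrist|eef'; echo '[0.05, 0, 0, -0.01, 0, 0.05, 0, 0, 0, 0]' > m.json && python3 inch.py m.json|grep -E 'wrist|eef'; done
```

```text
eef_pos: [0.4502, 0.0392, 0.2363]
wrist_force: [1.7, -0.1, 4.6]
eef_pos: [0.45, 0.0392, 0.238]
wrist_force: [1.9, 0.5, 3.6]
eef_pos: [0.4494, 0.039, 0.2396]
wrist_force: [1.3, 0.4, 2.4]
eef_pos: [0.4491, 0.0389, 0.2414]
wrist_force: [-1.0, 0.9, 0.8]
```

The force falls from 4.6 N to about 0 over 6 mm, so the key made its full travel. I retreat and take a final look.

To row units: 0.045 m / 0.2 = 0.225, -0.04 m / 0.2 = -0.2.

```bash
echo '[0.05, 0, 0, -0.1, 0, 0.05, 0, 0, -0.2, 0, 0.05, 0, 0, -0.2, 0, 0.05, 0, 0.2, 0, 0, 0.05, 0, 0.225, 0, 0, 0.05, 0, 0.225, 0, 0, 0.05, 0, 0.2, 0, 0, 0.05, 0, 0, 0, 0]' > m.json && python3 inch.py m.json; python3 to.py; python3 - <<'E'
from h import *
a=grab_frame("scene")["img"][170:330,210:380,::-1];b=grab_frame("top")["img"][172:288,212:352,::-1]
a=cv2.resize(a,(425,400),interpolation=cv2.INTER_CUBIC);b=cv2.resize(b,(375,311),interpolation=cv2.INTER_CUBIC)
o=np.zeros((400,800,3),np.uint8);o[:,:425]=a;o[:311,425:]=b;cv2.imwrite("pics/c5.png",o)
E
```

```text
clock: 16.0
eef_pos: [0.4265, -0.1348, 0.3408]
tcp_rot: [3.133, -0.21, -0.006]
wrist_force: [0.3, -0.3, -0.3]
finger_gap: 0.0498
gripper_force: 0.0
t 16.0 tip in photometer mm [ -71.  -294.   158.8] F [ 0.3 -0.3 -0.3]
```

View pics/c5.png

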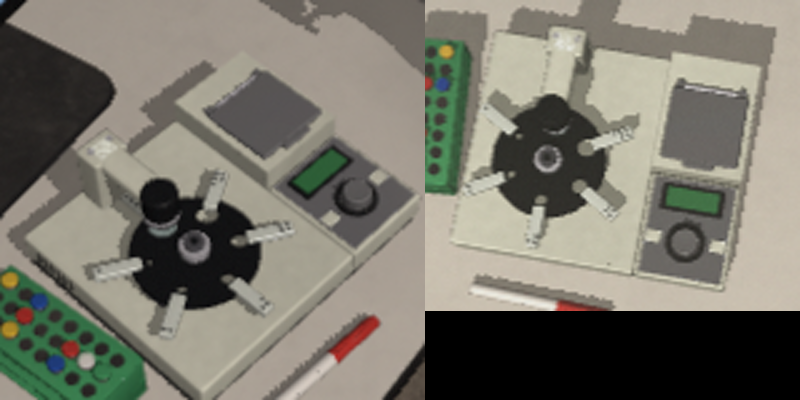

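The lid is flat on the block at (265,112) in the scene half. The key is up at (357,193), the wide opening is under the barrel at (160,222), and the rack and marker have not moved. I hand in.

```bash
python3 -c "from rig import arm, status, grab_frame; print(arm.close_job())"
```

```text
the job is handed in; nothing more can be done
None
```

The job is handed in at about 16 s: the widest opening is under the lens barrel, the lid is shut and the key was pressed through its full 6 mm and is up again; the vial was not touched, and the rack, marker and cooling block were left alone.

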